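Load a gudgeon pin through the chip flap of a blow-off box

ROBOT

A 6-joint arm with a two-finger parallel gripper is mounted at the origin on the work surface. World frame = base frame: x ahead of the robot, y to its left, z up, the work surface at z = 0. Lengths are in m, angles in rad, forces in N, time in s.
With the tool pointing down it reaches from about 0.3 to 0.85 m from the base axis. Payload 5.4 kg.
Tool frame: the origin (TCP) lies midway between the tips of the shut fingers; the grasp point (between the pads) lies 19 mm behind it; y points along the fingers, z is the direction in which the jaws open and shut, and the axes are right-handed (so a half turn about y gives the same grasp; the last joint's range is limited). The gripper opens to 85 mm and grips with 20 to 120 N. Pads are 22 mm wide; open, the fingers measure 114 mm over their backs; the gripper's body (76 mm by 85 mm) begins 54 mm behind the grasp point. The pads swing forward as they close: fully open they stand 13 mm farther back than shut.
Start: joints at [0.985, 0.158, 1.597, -0, 1.386, -0.21], TCP at [0.211, 0.535, 0.231] pointing down, gripper open.
Joint ranges: [-2.91, 2.91], [-0.94, 2.29], [0.18, 2.7], [-1.29, 4.43], [0.17, 2.64], [-3, 3]. Speed limits (rad/s): [2.57, 2.57, 3.14, 3.14, 3.14, 3.14].

INTERFACE

Orientations are given as [roll, pitch, yaw] about the fixed x, y, z axes, in that order (R = Rz(yaw) Ry(pitch) Rx(roll)).
In Python, from plant import bot gives the robot as it stands.
- The arm moves only by the tool carry_out, never from a script. Its argument "plan" is a list of rows, each an object of numbers: "x", "y", "z": the shift along the tool's x, y, z in m; "yaw": the turn about the tool's y in rad; "grip": the gripper command: -1 is shut, 1 is fully open, values between are in proportion. A call has 1 to 12 rows; each row shifts and turns the commanded pose from where the row before left it, along the tool's axes as they then stand; what a row does not reach is not made up. A row lasts 1/10 s, in which the tool goes at most 50 mm and 8.59 degrees, less where a joint would pass 70% of its speed; a pose out of reach is approached as far as the arm can. A call is refused whole if a number of a shift passes 0.05 or a number of a turn 0.15, either way. A call with a gripper value outside its range is refused whole. The fingers move at their own pace and stop on an object; "force" is the grip in N (left out, the last holds). Time passes only in rows, so rows that do not move let the fingers close. It gives the time, the measured TCP pose, the force and the opening at its end, in the units of the state.
- bot.state(): the state, without advancing time (a new reading comes with each control period).
- bot.grab_frame(name): name is "scene" or "top" or "wrist"; returns (picture, depth): 384x512x3 uint8, blue, green, red; 384x512 float32, m along the optical axis (not along the pixel's ray), 0 where there is no reading.
- bot.camera_params(name): a dict with "fovy" (degrees; the focal length in pixels is half the picture's height over the tangent of half this angle, whatever the lens; pixels are square), "cx", "cy" (the principal point, pixels), "eye" and "orientation" of the camera in the world. Camera axes: x right, y up, looking along -z (the intrinsics and any distortion apply to the point x, -y, -z); pixel columns grow to the right and rows downward; lengths in m; the calibration is good to about 2 mm. A picture is of the moment at which its call begins: read the wrist's pose just before it. camera_params takes no time and is no camera call; for the wrist camera it gives the pose at the moment of the call.
- bot.job_done(): hands the job in, once; it reports no verdict.
Trained networks look in the newest picture that a camera, given by its name, has taken for a name from the list of things; names that differ only in an ending like _2 or _b are one class to them, and where a whole thing is asked for, a point or a joint stands for the part that bears it (a point fixed in the world has none). Each returns a list of dicts, best first, with "score" (0 to 1); they miss things now and then, are a little off and sometimes report something else, mostly with a low value. They report only what shows in the picture. A call takes as long as a camera call. They do not tell look-alikes from the thing itself.
- bot.recognise(query, camera): "box" ([left, top, right, bottom] in pixels, round what is visible of it).
- bot.cut_out(query, camera): "mask" (384x512 bool, what is visible of it) and "box" ([left, top, right, bottom] in pixels, round what is visible of it).
- bot.mark_of(query, camera): "at" ([row, column] in pixels: a listed point, or the origin of a listed thing).
The state is a dict: "time_s": time; "joint_positions": joint angles; "joint_vel": joint speeds; "tau": joint torques, N m; "position": TCP position; "tcp_rot": TCP orientation; "ft_force": force on the tool from outside, world axes, zero at the start; "moment": the same for the moment, N m; "grip_width": opening from 0.0 (shut) to 1.0 (fully open).
Only numpy, scipy, OpenCV 4.12 (cv2) and the standard library are available. Lean on these libraries where they do the work, as an engineer would, in place of code of your own. Each camera call takes 0.05 s, during which the arm holds its last target.

TASK

Take the steel gudgeon pin out of the wooden block, push it down through the sprung flap on top of the blow-off box and press it gently but fully home over the air nozzle inside, so that it pushes the nozzle's valve sleeve right down, with your fingers holding the flap open until the pin is home; then draw them out so that the flap swings shut over it. The nozzle can be clamped anywhere along its slot, so feel for it with the pin instead of forcing it down, and leave the other parts where they are.

Things in the scene. Friction and masses are not known exactly. Their poses are not given: they have to be found in the camera images.
- gudgeon_pin: bright steel tube, the engine's gudgeon pin: 60 mm long, 22 mm outside, 13 mm bore right through, about 115 g, same both ways up. Stands upright in one of the three holes of the wooden block. Origin: centre of its lower end; z along the tube, up. Grip it by the top 20 to 25 mm.
- parts_block: wooden block 75 (x) x 200 (y) x 30 mm high, fixed, with three 24 mm holes 15 mm deep at y = -60, 0 and +60 mm of its frame. Origin: centre of its underside, z up. A pin standing in it starts 15 mm above the bench, its top at 75 mm. Clear room for the fingers is along the block's x.
- blowoff_box: Fixed bench blow-off box: clear walls, aluminium posts, blue lid; 180 (x) x 250 (y) x 160 mm high. Origin: centre of its underside, z up. Inside an upright brass air nozzle; its holder is clamped in a slot, so its axis is at x = 0 but anywhere from y = -20 to +20 mm, NOT measured: feel or look for it. The holder is clamped tight. Never press on anything here with more than 30 N.
- lid_mouth (a point): centre of the lid opening, level with the lid's top (box frame x = 4, y = 0, z = 160 mm); the opening is 60 (x) x 170 mm (y) and filled by the flap. Lid flat but for hinge knuckles 4 mm high along its +x edge. Too small for a gripper's body, which has to stay above the lid.
- nozzle_mid (a point): middle of the nozzle's possible places (box x = 0, y = 0), at tip height z = 80 mm. The tip is flat, 7 mm wide, and tapers out to 11 mm by z = 72 mm. A pin lowered off-centre stops on it with its lower end at z = 80 mm; within 2.5 mm of the axis the bore drops over it (then it is caught on both sides), over 14 mm off it passes beside the nozzle (then it is free on one side).
- seat_mid (a point): same x, y, z = 34 mm. A blue valve sleeve 25 mm wide slides on the nozzle; its O-ring drags with 6 N, so it stays where it is left. It starts up, top at z = 52 to 56 mm; the pin's lower end pushes it down, home when it stops firmly: pin's lower end at z = 34, top at 94 mm. Let go of the pin once it stands on the sleeve, then push its top with closed fingertips (about 15 N).
- chip_flap (a joint): clear flap with a yellow edge, 56 (x) x 166 x 4 mm, filling the lid opening; hinged along its +x edge (box x = 34, z = 157 mm), sprung shut, swings down into the box. 0 = shut, level with the lid; 1.45 rad = hanging at its stop. Spring 0.06 N m shut, 0.09 N m open: 1 to 4 N on what pushes it. It leans from +x on the fingers or pin (a pin let go tilts a little) till the pin is nearly home.
- bush: copper coloured bush, 22 mm outside, 32 mm long, standing in another hole of the block; to be left alone. Origin: centre of its lower end.
- socket: dark steel wrench socket, 22 mm foot, 25 mm wide above, 46 mm tall, standing in another hole of the block; to be left alone. Origin: centre of its lower end.
- piston: aluminium piston 80 mm across and 62 mm tall standing on the bench; to be left alone. Origin: centre of its underside.
There are look-alikes about, which are no part of the job. What is shaped like the gudgeon_pin but green is not meant.

How it is judged:
By the outcome, as a careful person would: the job done as asked, in the order asked, and still so for the second after the job is handed in, with the robot touching nothing.
It also fails if it takes over 72 s, if anything falls off the work surface, if the arm or the gripper's body presses on something with over 40 N, if the wrist force passes 120 N, or if a joint passes its speed limit or range.

## Working session

There is one attempt and no reset: what is moved stays moved. The work goes in short steps, Python scripts to look and compute and a tool call to move; the robot and the scene stay as the last step left them, time stands still between calls to the robot, and variables do not carry over. Pictures are saved under pics/ and viewed, and the job is handed in when it is done.

Besides the shell and the picture viewer there is one more tool, called after "Call:" by a JSON object that holds its "method" and its "body", one argument or row to a line. carry_out: Moves the arm, as the interface text tells. Its arguments: {"type":"object","properties":{"plan":{"type":"array","items":{"type":"object","properties":{"x":{"type":"number"},"y":{"type":"number"},"z":{"type":"number"},"yaw":{"type":"number"},"grip":{"type":"number"}}}},"force":{"type":"number"}},"required":["plan"]}

```bash
ls; mkdir -p pics
cat > h.py <<'E'
import numpy as np,cv2
from plant import bot
from scipy.spatial.transform import Rotation as Ro
def rot(o):
    o=np.array(o,float)
    if o.shape==(3,3): return o
    if o.shape==(4,): raise Exception('quat %s'%o)
    return Ro.from_euler('xyz',o).as_matrix()
def px2w(p,u,v,d=None,z=None):
    f=192/np.tan(np.radians(p['fovy'])/2)
    r=np.array([(u-p['cx'])/f,-(v-p['cy'])/f,-1.0])
    R=rot(p['orientation']); e=np.array(p['eye'])
    w=R@r
    if d is None: d=(z-e[2])/w[2]
    return e+w*d
def w2px(p,X):
    f=192/np.tan(np.radians(p['fovy'])/2)
    c=rot(p['orientation']).T@(np.array(X)-np.array(p['eye']))
    return p['cx']+f*c[0]/-c[2], p['cy']-f*c[1]/-c[2]
E
python3 - <<'E'
from h import *
s=bot.state(); print(s)
for n in ['scene','top']:
    p=bot.camera_params(n); print(n,p)
    im,d=bot.grab_frame(n); cv2.imwrite(f'pics/{n}0.png',im); np.save(f'{n}0.npy',d)
    for q in ['gudgeon_pin','parts_block','blowoff_box','bush','socket','piston']:
        print(q,[(np.round(r['box']).tolist(),round(r['score'],2)) for r in bot.recognise(q,n)][:4])
print(bot.state()['time_s'])
E
```

```text
pics
{'time_s': 0.0, 'joint_positions': array([ 9.84934428e-01,  1.59058732e-01,  1.59824349e+00, -2.01122919e-05,
        1.38618621e+00, -2.10140137e-01]), 'joint_vel': array([ 0.00098892, -0.00037586, -0.00123748, -0.00070988,  0.00176356,
       -0.000695  ]), 'tau': array([ 3.30575822e-04, -3.95992899e+01, -3.31433916e+01, -5.94496305e-05,
        8.26535193e-03,  4.00286831e-05]), 'position': array([0.21069943, 0.53435846, 0.23030581]), 'tcp_rot': array([-1.57265453e+00,  3.76125659e-04, -3.75718401e-01]), 'ft_force': array([ 0.34535918, -0.42318413, -0.6322985 ]), 'moment': array([-0.033722  , -0.01108749, -0.04023962]), 'grip_width': 0.9974074009092165}
scene {'fovy': 43.79595875276189, 'cx': 255.98735749367145, 'cy': 191.45277603649848, 'eye': array([ 0.90664417, -0.63358273,  0.96238606]), 'orientation': array([0.62869178, 0.00902959, 0.48109472])}
gudgeon_pin [([198.0, 281.0, 206.0, 298.0], 0.68), ([160.0, 255.0, 174.0, 268.0], 0.51), ([129.0, 290.0, 143.0, 313.0], 0.51)]
parts_block [([143.0, 201.0, 205.0, 289.0], 0.97)]
blowoff_box [([217.0, 64.0, 307.0, 189.0], 0.84)]
bush [([176.0, 213.0, 186.0, 224.0], 0.67)]
socket [([169.0, 231.0, 178.0, 245.0], 0.74)]
piston [([288.0, 270.0, 327.0, 317.0], 0.62)]
top {'fovy': 44.69797969414645, 'cx': 246.41631803245198, 'cy': 184.832862835119, 'eye': array([ 0.47698384, -0.09405068,  1.17563985]), 'orientation': array([ 0.14821578,  0.00307672, -1.55641225])}
gudgeon_pin [([364.0, 245.0, 380.0, 255.0], 0.51), ([331.0, 244.0, 335.0, 250.0], 0.5), ([326.0, 205.0, 340.0, 213.0], 0.47)]
parts_block [([266.0, 225.0, 351.0, 277.0], 0.87)]
blowoff_box []
bush []
socket [([306.0, 249.0, 317.0, 261.0], 0.57)]
piston [([285.0, 104.0, 319.0, 145.0], 0.96)]
0.7
```

Run:
```python
import cv2
a=cv2.imread('pics/scene0.png')
cv2.imwrite('pics/scene0a.png',cv2.resize(a[40:330,100:350],None,fx=2.05,fy=2.05,interpolation=cv2.INTER_CUBIC))
b=cv2.imread('pics/top0.png');cv2.imwrite('pics/top0a.png',cv2.resize(b,(800,600),interpolation=cv2.INTER_CUBIC))
```

```text
(no output)
```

View pics/scene0a.png

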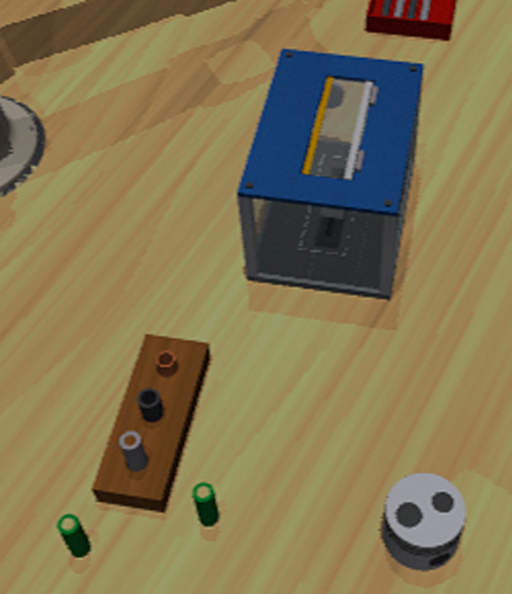

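View pics/top0a.png

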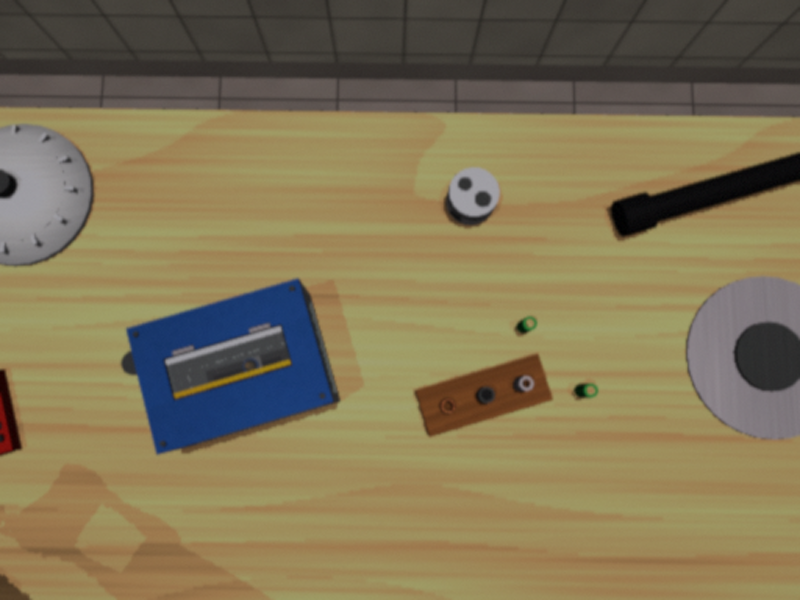

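The scene shows three tube shapes: green ones at about (136,301) and (201,290) in the scene picture, and a bright steel one in the block at about (166,260). The steel one fits the description: it is steel and stands in a block hole. Next I'll measure it and enlarge it.

Run:
```python
from h import *
pt=bot.camera_params('top');ps=bot.camera_params('scene')
im=cv2.imread('pics/top0.png');D=np.load('top0.npy')
sm=cv2.imread('pics/scene0.png');DS=np.load('scene0.npy')
# lid blue mask
def fit(im,D,p,lo,hi,zl,zh,name):
    hsv=cv2.cvtColor(im,cv2.COLOR_BGR2HSV)
    m=cv2.inRange(hsv,lo,hi)
    vv,uu=np.nonzero(m&(D>0).astype(np.uint8)*255)
    P=np.array([px2w(p,u,v,d=D[v,u]) for u,v in zip(uu,vv)])
    k=(P[:,2]>zl)&(P[:,2]<zh)
    P=P[k]; r=cv2.minAreaRect((P[:,:2]*1000).astype(np.float32))
    print(name,len(P),'medz',np.median(P[:,2]),r,cv2.boxPoints(r).round(0).tolist())
    return P
for nm,i,d,p in [('top',im,D,pt),('scene',sm,DS,ps)]:
    fit(i,d,p,(105,120,40),(125,255,255),.13,.19,nm+' lid')
    fit(i,d,p,(22,120,100),(32,255,255),.13,.17,nm+' yellow')
    # steel pin: bright points at height .065-.085 
    vv,uu=np.nonzero(d>0)
    P=np.array([px2w(p,u,v,d=d[v,u]) for u,v in zip(uu,vv)])
    k=(P[:,2]>.06)&(P[:,2]<.09)&(P[:,0]>.2)&(P[:,0]<.7)
    lab=np.zeros(d.shape,np.uint8);lab[vv[k],uu[k]]=1
    n,L,st,c=cv2.connectedComponentsWithStats(lab)
    for j in range(1,n):
        if st[j,4]>8:
            sel=L[vv,uu]==j; q=P[sel]; print(nm,st[j].tolist(),q.mean(0).round(4),(q.max(0)-q.min(0)).round(3), i[L==j].mean(0).round())
for nm,i,c in [('top',im,(352,246)),('scene',sm,(165,262))]:
    u,v=c; cv2.imwrite(f'pics/crop_{nm}.png',cv2.resize(i[v-45:v+45,u-60:u+60],None,fx=6,fy=6,interpolation=cv2.INTER_CUBIC))
```

```text
top lid 7122 medz 0.16090154614156782 ((519.4454345703125, 127.12301635742188), (177.8888702392578, 250.6064453125), 17.343189239501953) [[397.0, 220.0], [472.0, -19.0], [642.0, 34.0], [567.0, 273.0]]
top yellow 237 medz 0.16012733257534495 ((501.0917053222656, 121.96214294433594), (7.040797710418701, 165.0806884765625), 17.33976936340332) [[473.0, 200.0], [522.0, 42.0], [529.0, 44.0], [480.0, 202.0]]
top [196, 191, 7, 24, 24] [0.5973 0.0234 0.0761] [0.056 0.017 0.029] [51. 48. 45.]
top [335, 202, 9, 9, 35] [ 0.5941 -0.3097  0.0621] [0.02  0.02  0.005] [ 63. 121.  83.]
top [203, 216, 8, 27, 27] [0.535  0.0039 0.0752] [0.061 0.019 0.028] [53. 50. 47.]
top [331, 240, 11, 10, 57] [ 0.5022 -0.2991  0.0743] [0.021 0.022 0.022] [102. 102. 114.]
top [373, 245, 7, 9, 21] [ 0.4918 -0.3954  0.0617] [0.019 0.013 0.007] [ 54. 109.  68.]
top [378, 245, 5, 8, 15] [ 0.4973 -0.407   0.0619] [0.016 0.01  0.004] [ 69. 127.  96.]
top [306, 247, 11, 11, 76] [ 0.4853 -0.2426  0.0625] [0.023 0.024 0.006] [34. 36. 40.]
scene lid 4124 medz 0.1599749893707657 ((520.2408447265625, 127.90574645996094), (178.14
[... 155 characters left out ...]
922 ((501.71160888671875, 118.91413879394531), (6.9599480628967285, 155.72335815429688), 17.561954498291016) [[475.0, 192.0], [522.0, 44.0], [529.0, 46.0], [482.0, 194.0]]
scene [301, 96, 3, 10, 16] [0.5711 0.2571 0.075 ] [0.007 0.033 0.025] [63. 56. 54.]
scene [217, 154, 75, 18, 585] [0.5566 0.0115 0.075 ] [0.173 0.059 0.03 ] [51. 50. 47.]
scene [167, 229, 11, 10, 64] [ 0.4854 -0.2434  0.062 ] [0.023 0.023 0.005] [33. 32. 33.]
scene [158, 250, 11, 13, 81] [ 0.5043 -0.302   0.0717] [0.021 0.022 0.018] [87. 85. 91.]
scene [193, 277, 7, 8, 16] [ 0.5908 -0.315   0.0612] [0.015 0.013 0.004] [ 45. 110.  32.]
scene [200, 276, 4, 8, 12] [ 0.6001 -0.3055  0.0614] [0.012 0.014 0.004] [ 41. 106.  24.]
```

View pics/crop_scene.png

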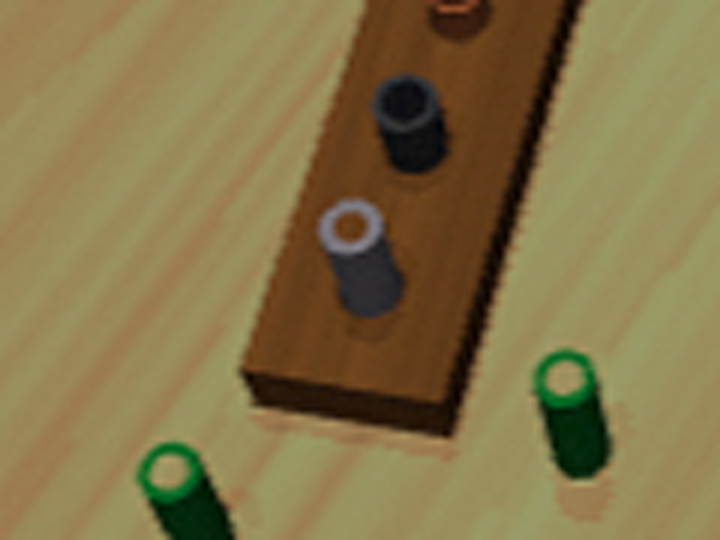

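View pics/crop_top.png

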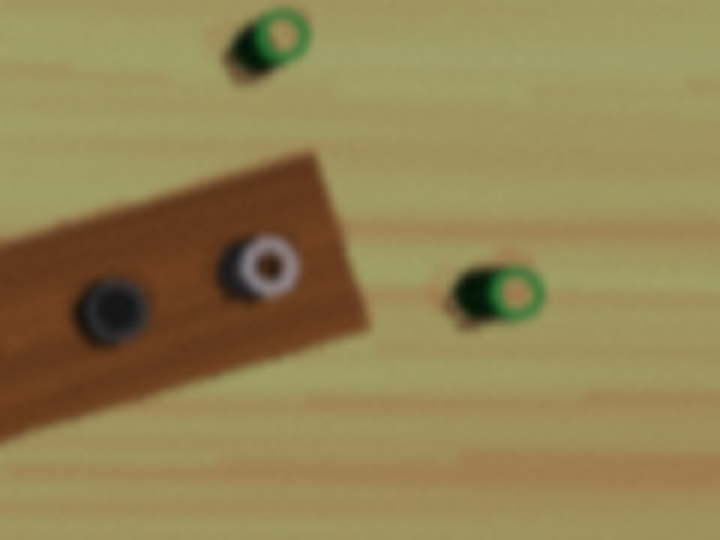

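Both crops confirm it: the steel pin is in the block's end hole at top pixel (337,245), and the green ones stand loose on the bench. I'll stop over the box on the way and look for the nozzle through the flap.

Run:
```python
from h import *
pt=bot.camera_params('top');ps=bot.camera_params('scene')
print(px2w(pt,336.7,245.3,z=.075),px2w(ps,163.7,255.0,z=.075))
p=bot.camera_params('wrist');s=bot.state()
R=rot(s['tcp_rot']);print(p['fovy'],R.T@(p['eye']-s['position']),(R.T@rot(p['orientation'])).round(3))
```

```text
[ 0.50136899 -0.30127135  0.075     ] [ 0.50496612 -0.29994387  0.075     ]
61.366247592898766 [-0.07743403 -0.1419256  -0.00031144] [[-0.001 -0.952 -0.307]
 [-0.001  0.307 -0.952]
 [ 1.    -0.001 -0.001]]
```

Call:
{"method": "carry_out", "body": {
  "plan": [
    {"x": 0.042, "y": -0.002, "z": -0.0224},
    {"x": 0.042, "y": -0.002, "z": -0.0224},
    {"x": 0.042, "y": -0.002, "z": -0.0224},
    {"x": 0.042, "y": -0.002, "z": -0.0224},
    {"x": 0.042, "y": -0.002, "z": -0.0224},
    {"x": 0.042, "y": -0.002, "z": -0.0224},
    {"x": 0.042, "y": -0.002, "z": -0.0224},
    {"x": 0.042, "y": -0.002, "z": -0.0224},
    {"x": 0.042, "y": -0.002, "z": -0.0224},
    {"x": 0.042, "y": -0.002, "z": -0.0224},
    {"x": 0.042, "y": -0.002, "z": -0.0224}
  ]
}}

```text
$.plan[0]: bad value
```

Call:
{"method": "carry_out", "body": {
  "plan": [
    {"yaw": -0.136},
    {"yaw": -0.136},
    {"yaw": -0.136},
    {"yaw": -0.136},
    {"yaw": -0.136},
    {"x": 0},
    {"x": 0}
  ]
}}

```text
$.plan[0]: bad value
```

Call:
{"method": "carry_out", "body": {
  "plan": [
    {"x": 0.042, "y": -0.002, "z": -0.0224, "yaw": 0, "grip": 1},
    {"x": 0.042, "y": -0.002, "z": -0.0224, "yaw": 0, "grip": 1},
    {"x": 0.042, "y": -0.002, "z": -0.0224, "yaw": 0, "grip": 1},
    {"x": 0.042, "y": -0.002, "z": -0.0224, "yaw": 0, "grip": 1},
    {"x": 0.042, "y": -0.002, "z": -0.0224, "yaw": 0, "grip": 1},
    {"x": 0.042, "y": -0.002, "z": -0.0224, "yaw": 0, "grip": 1},
    {"x": 0.042, "y": -0.002, "z": -0.0224, "yaw": 0, "grip": 1},
    {"x": 0.042, "y": -0.002, "z": -0.0224, "yaw": 0, "grip": 1},
    {"x": 0.042, "y": -0.002, "z": -0.0224, "yaw": 0, "grip": 1},
    {"x": 0.042, "y": -0.002, "z": -0.0224, "yaw": 0, "grip": 1},
    {"x": 0.042, "y": -0.002, "z": -0.0224, "yaw": 0, "grip": 1}
  ]
}}

```text
time_s: 1.8
position: [0.5515, 0.1344, 0.2536]
tcp_rot: [-1.57, -0.0, -0.376]
ft_force: [0.1, 0.0, 0.3]
grip_width: 1.001
```

Call:
{"method": "carry_out", "body": {
  "plan": [
    {"x": 0, "y": 0, "z": 0, "yaw": -0.136, "grip": 1},
    {"x": 0, "y": 0, "z": 0, "yaw": -0.136, "grip": 1},
    {"x": 0, "y": 0, "z": 0, "yaw": -0.136, "grip": 1},
    {"x": 0, "y": 0, "z": 0, "yaw": -0.136, "grip": 1},
    {"x": 0, "y": 0, "z": 0, "yaw": -0.136, "grip": 1},
    {"x": 0, "y": 0, "z": 0, "yaw": 0, "grip": 1},
    {"x": 0, "y": 0, "z": 0, "yaw": 0, "grip": 1}
  ]
}}

```text
time_s: 2.5
position: [0.5504, 0.1361, 0.2533]
tcp_rot: [-1.571, 0.0, 0.301]
ft_force: [-0.3, -0.5, -0.4]
grip_width: 1.004
```

Run:
```python
from h import *
s=bot.state();p=bot.camera_params('wrist')
im,d=bot.grab_frame('wrist');np.save('w1.npy',d);cv2.imwrite('pics/w1.png',im)
import pickle;pickle.dump((s,p),open('w1.pkl','wb'))
print(s['position'],s['tcp_rot'],s['time_s'],p)
for q in ['nozzle_mid','seat_mid','lid_mouth']: print(q,bot.mark_of(q,'wrist'))
print(bot.recognise('chip_flap','wrist'))
c=np.array([.5198,.1275]);a=.3026;X=np.array([np.cos(a),np.sin(a)]);Y=np.array([-np.sin(a),np.cos(a)])
for t in [-20,0,20]:
    q=c+Y*t/1000; print(t,np.round(w2px(p,[*q,.08]),1),np.round(w2px(p,[*q,.054]),1))
print(np.round(w2px(p,[*(c+X*.004),.16]),1))
cv2.imwrite('pics/w1b.png',cv2.resize(im,(800,600),interpolation=cv2.INTER_CUBIC))
```

```text
[0.5503665  0.13606756 0.25331297] [-1.57083176e+00  1.31487032e-05  3.00968580e-01] 2.5 {'fovy': 61.366247592898766, 'cx': 257.84974526595323, 'cy': 190.1518267447071, 'eye': array([0.47629936, 0.1121561 , 0.39523963]), 'orientation': array([-3.12102832e-01, -4.21761572e-04,  1.87259857e+00])}
nozzle_mid []
seat_mid [{'at': [130.0, 260.1], 'score': 0.97}, {'at': [127.2, 256.2], 'score': 0.24}]
lid_mouth [{'at': [152.5, 263.2], 'score': 0.75}]
[{'box': [145.3, 115.8, 373.2, 191.6], 'score': 0.68}]
-20 [238.9 135.7] [240.3 132. ]
0 [259.5 135.6] [259.4 132. ]
20 [280.1 135.6] [278.5 132. ]
[260.  156.9]
```

View pics/w1b.png

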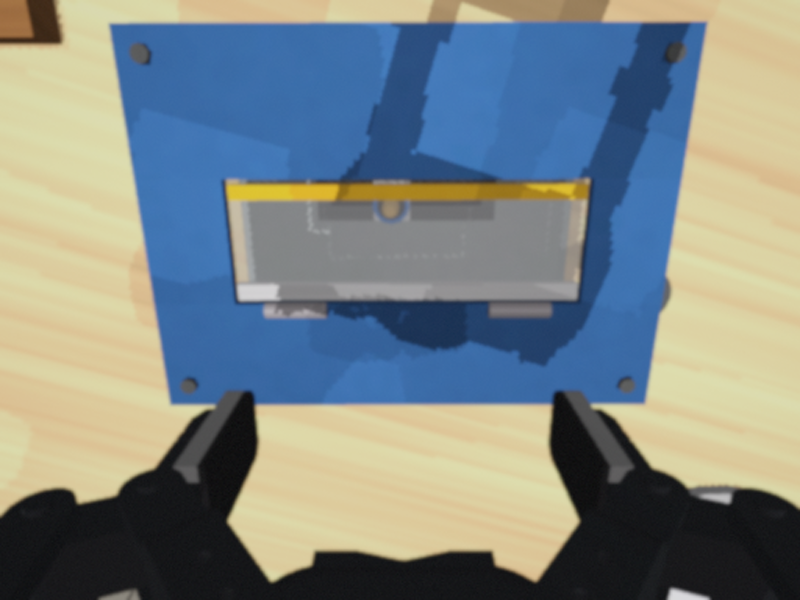

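Run:
```python
from h import *
import pickle
s,p=pickle.load(open('w1.pkl','rb'));im=cv2.imread('pics/w1.png')
cv2.imwrite('pics/w1c.png',cv2.resize(im[110:160,210:290],None,fx=10,fy=10,interpolation=cv2.INTER_CUBIC))
c=np.array([.5198,.1275]);a=.3026;X=np.array([np.cos(a),np.sin(a)]);Y=np.array([-np.sin(a),np.cos(a)])
for x,y in [(-26,-85),(-26,85),(34,-85),(34,85),(-90,-125),(-90,125),(90,-125),(90,125)]:
    q=c+X*x/1000+Y*y/1000; print(x,y,np.round(np.array(w2px(p,[*q,.16]))*800/512,1))
```

```text
-26 -85 [219.6 180.5]
-26 85 [593.2 180.2]
34 -85 [233.3 305.4]
34 85 [579.2 305.1]
-90 -125 [106.2  23.4]
-90 125 [707.   22.9]
90 -125 [168.2 406.4]
90 125 [644.  405.9]
```

View pics/w1c.png

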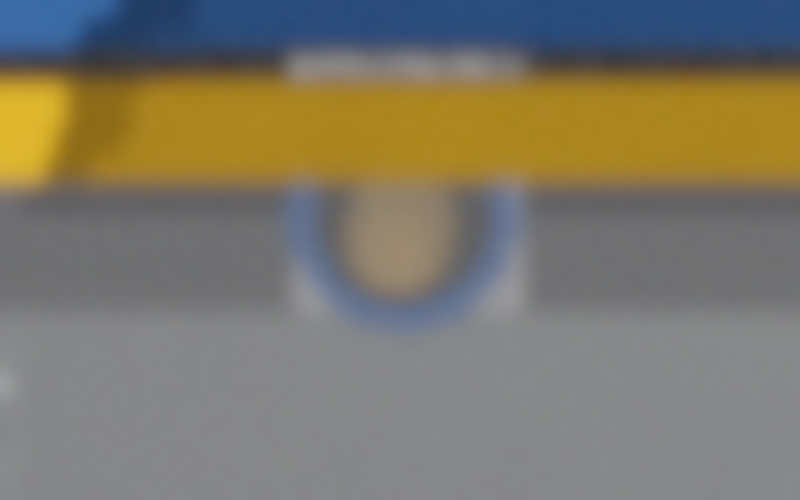

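The nozzle shows at wrist pixel (250,133), so box y is about -9.6 mm. The predicted lid corners match the picture to within 1 mm. Next I go to the pin.

Call:
{"method": "carry_out", "body": {
  "plan": [
    {"x": -0.0175, "y": 0, "z": -0.0403, "yaw": 0, "grip": 1},
    {"x": -0.0175, "y": 0, "z": -0.0403, "yaw": 0, "grip": 1},
    {"x": -0.0175, "y": 0, "z": -0.0403, "yaw": 0, "grip": 1},
    {"x": -0.0175, "y": 0, "z": -0.0403, "yaw": 0, "grip": 1},
    {"x": -0.0175, "y": 0, "z": -0.0403, "yaw": 0, "grip": 1},
    {"x": -0.0175, "y": 0, "z": -0.0403, "yaw": 0, "grip": 1},
    {"x": -0.0175, "y": 0, "z": -0.0403, "yaw": 0, "grip": 1},
    {"x": -0.0175, "y": 0, "z": -0.0403, "yaw": 0, "grip": 1},
    {"x": -0.0175, "y": 0, "z": -0.0403, "yaw": 0, "grip": 1},
    {"x": -0.0175, "y": 0, "z": -0.0403, "yaw": 0, "grip": 1}
  ]
}}

```text
time_s: 3.75
position: [0.5037, -0.3026, 0.2534]
tcp_rot: [-1.571, -0.0, 0.303]
ft_force: [0.2, 0.4, -1.0]
grip_width: 0.999
```

Call:
{"method": "carry_out", "body": {
  "plan": [
    {"x": 0, "y": 0.006, "z": 0, "yaw": 0.143, "grip": 1},
    {"x": 0, "y": 0.006, "z": 0, "yaw": 0.143, "grip": 1},
    {"x": 0, "y": 0.006, "z": 0, "yaw": 0.143, "grip": 1},
    {"x": 0, "y": 0.006, "z": 0, "yaw": 0.143, "grip": 1},
    {"x": 0, "y": 0.006, "z": 0, "yaw": 0.143, "grip": 1},
    {"x": 0, "y": 0.006, "z": 0, "yaw": 0.143, "grip": 1},
    {"x": 0, "y": 0.006, "z": 0, "yaw": 0.143, "grip": 1},
    {"x": 0, "y": 0.006, "z": 0, "yaw": 0.143, "grip": 1},
    {"x": 0, "y": 0.006, "z": 0, "yaw": 0.143, "grip": 1},
    {"x": 0, "y": 0.006, "z": 0, "yaw": 0.143, "grip": 1},
    {"x": 0, "y": 0, "z": 0, "yaw": 0.143, "grip": 1},
    {"x": 0, "y": 0, "z": 0, "yaw": 0, "grip": 1}
  ]
}}

```text
time_s: 4.95
position: [0.504, -0.3007, 0.193]
tcp_rot: [-1.571, 0.0, -1.27]
ft_force: [0.4, 1.0, -0.7]
grip_width: 1.003
```

Run:
```python
from h import *
s=bot.state();p=bot.camera_params('wrist')
im,d=bot.grab_frame('wrist')
print(s['position'],s['tcp_rot'],s['time_s'])
for r in bot.cut_out('gudgeon_pin','wrist')[:3]:
    v,u=np.nonzero(r['mask']);print(r['box'],r['score'],im[v,u].mean(0))
    P=np.array([px2w(p,a,b,d=d[b,a]) for a,b in zip(u,v) if d[b,a]>0])
    k=abs(P[:,2]-.075)<.006
    if k.sum()>20:
        rr=cv2.minAreaRect((P[k,:2]*1000).astype(np.float32));print(k.sum(),P[k].mean(0),rr, cv2.minEnclosingCircle((P[k,:2]*1000).astype(np.float32)))
cv2.imwrite('pics/w2b.png',cv2.resize(im,(800,600),interpolation=cv2.INTER_CUBIC))
```

```text
[ 0.50401617 -0.30074755  0.19303922] [-1.57106561e+00  4.50162041e-04 -1.26980981e+00] 4.95
[323.4, 187.7, 357.2, 227.2] 0.81 [41.75073314 82.00293255 41.46334311]
[240.5, 160.3, 268.4, 196.1] 0.76 [65.16717791 65.89723926 72.59509202]
357 [ 0.50107083 -0.2998176   0.07408388] ((501.19305419921875, -300.5571594238281), (21.168495178222656, 21.21072769165039), 25.37816619873047) ((501.2996826171875, -300.8008117675781), 11.056352615356445)
[205.7, 233.3, 232.0, 277.9] 0.75 [41.30680359 77.46341463 45.55584082]
```

View pics/w2b.png

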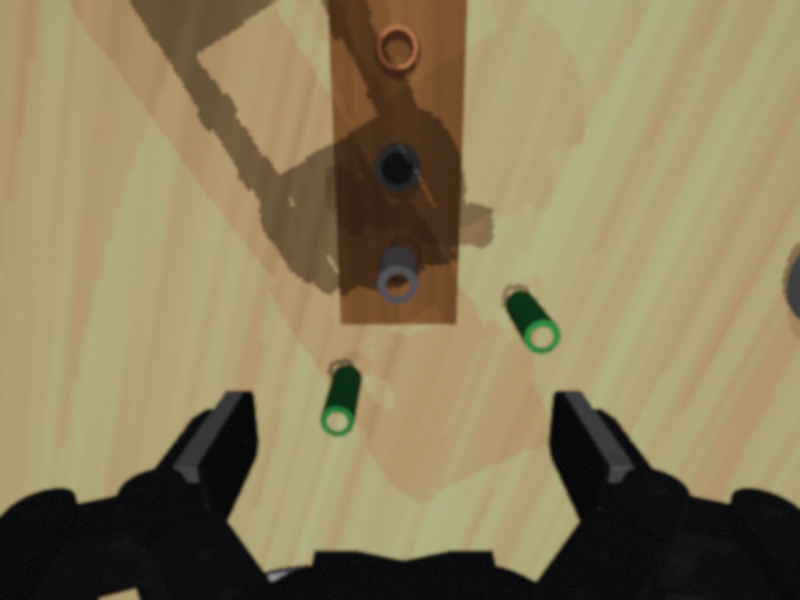

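Call:
{"method": "carry_out", "body": {
  "plan": [
    {"x": -0.0006, "y": 0.02, "z": -0.002, "yaw": 0, "grip": 0.1},
    {"x": 0, "y": 0.03, "z": 0, "yaw": 0, "grip": 0.1},
    {"x": 0, "y": 0.03, "z": 0, "yaw": 0, "grip": 0.1},
    {"x": 0, "y": 0.03, "z": 0, "yaw": 0, "grip": 0.1},
    {"x": 0, "y": 0.02, "z": 0, "yaw": 0, "grip": 0.1},
    {"x": 0, "y": 0.01, "z": 0, "yaw": 0, "grip": 0.1},
    {"x": 0, "y": 0, "z": 0, "yaw": 0, "grip": 0.1}
  ]
}}

```text
time_s: 5.75
position: [0.5013, -0.3002, 0.0521]
tcp_rot: [-1.572, 0.002, -1.268]
ft_force: [0.5, 0.2, 0.7]
grip_width: 0.546
```

Call:
{"method": "carry_out", "body": {
  "plan": [
    {"x": 0, "y": 0, "z": 0, "yaw": 0, "grip": -1},
    {"x": 0, "y": 0, "z": 0, "yaw": 0, "grip": -1},
    {"x": 0, "y": 0, "z": 0, "yaw": 0, "grip": -1},
    {"x": 0, "y": 0, "z": 0, "yaw": 0, "grip": -1},
    {"x": 0, "y": 0, "z": 0, "yaw": 0, "grip": -1},
    {"x": 0, "y": 0, "z": 0, "yaw": 0, "grip": -1}
  ],
  "force": 60
}}

```text
time_s: 6.35
position: [0.5031, -0.3018, 0.0551]
tcp_rot: [-1.569, -0.003, -1.269]
ft_force: [-1.2, 0.4, 7.0]
grip_width: 0.234
```

Call:
{"method": "carry_out", "body": {
  "plan": [
    {"x": 0, "y": 0, "z": 0, "yaw": 0, "grip": -1},
    {"x": 0, "y": 0, "z": 0, "yaw": 0, "grip": -1}
  ]
}}

```text
time_s: 6.55
position: [0.5031, -0.3018, 0.0551]
tcp_rot: [-1.569, -0.003, -1.269]
ft_force: [-0.9, 0.4, 6.8]
grip_width: 0.233
```

Run:
```python
from h import *
s=bot.state();print(s)
im,d=bot.grab_frame('wrist')
cv2.imwrite('pics/w3b.png',cv2.resize(im,(800,600),interpolation=cv2.INTER_CUBIC))
im,d=bot.grab_frame('scene')
cv2.imwrite('pics/s3.png',cv2.resize(im[200:320,80:240],None,fx=5,fy=5,interpolation=cv2.INTER_CUBIC))
```

```text
{'time_s': 6.55, 'joint_positions': array([-7.46196926e-01,  3.82133493e-01,  1.69947378e+00, -3.52191974e-05,
        1.05679842e+00, -1.04831815e+00]), 'joint_vel': array([ 0.00025218, -0.00094111, -0.00028141,  0.00049298,  0.00046541,
        0.00022486]), 'tau': array([ 1.06108196e-01, -4.01027834e+01, -2.60901296e+01,  3.87389073e-02,
       -2.18856479e-01,  7.12360270e-03]), 'position': array([ 0.50305942, -0.30181005,  0.05510309]), 'tcp_rot': array([-1.56923256, -0.0027771 , -1.26866001]), 'ft_force': array([-0.9444886 ,  0.42661267,  6.81331892]), 'moment': array([ 0.07838939,  0.07593679, -0.01120297]), 'grip_width': 0.23268936097338533}
```

View pics/w3b.png

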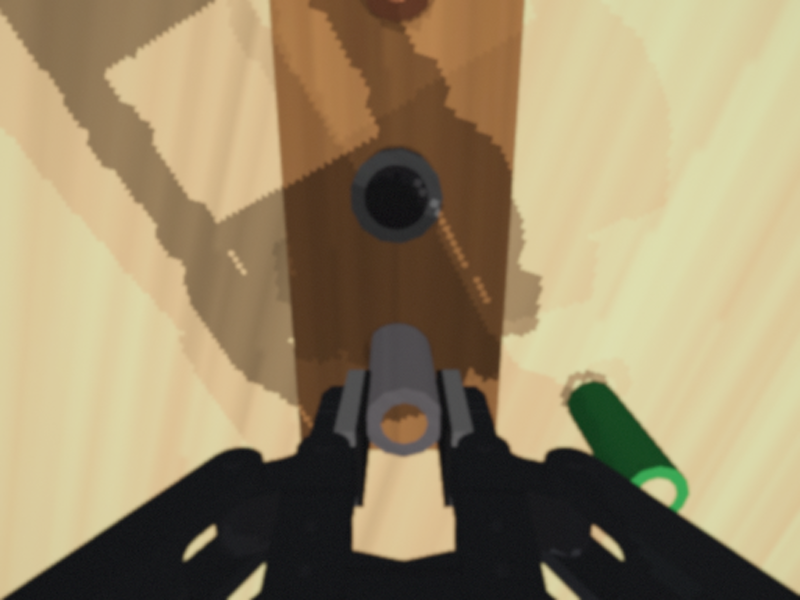

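View pics/s3.png

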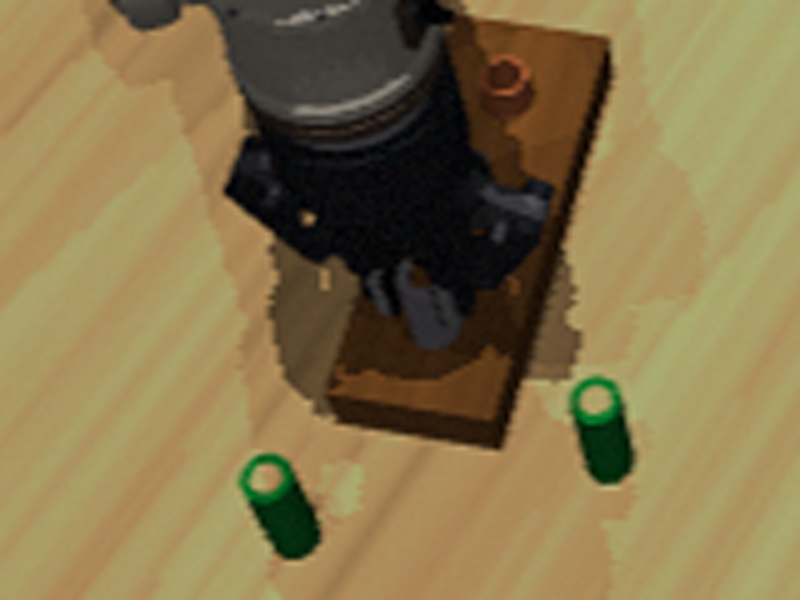

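Call:
{"method": "carry_out", "body": {
  "plan": [
    {"x": 0, "y": -0.01, "z": 0, "yaw": 0, "grip": -1},
    {"x": 0, "y": -0.015, "z": 0, "yaw": 0, "grip": -1},
    {"x": 0, "y": -0.025, "z": 0, "yaw": 0, "grip": -1},
    {"x": 0, "y": -0.03, "z": 0, "yaw": 0, "grip": -1},
    {"x": 0, "y": -0.03, "z": 0, "yaw": 0, "grip": -1},
    {"x": 0, "y": -0.03, "z": 0, "yaw": 0, "grip": -1},
    {"x": 0, "y": -0.03, "z": 0, "yaw": 0, "grip": -1},
    {"x": 0, "y": -0.01, "z": 0, "yaw": 0, "grip": -1},
    {"x": 0, "y": 0, "z": 0, "yaw": 0, "grip": -1}
  ],
  "force": 60
}}

```text
time_s: 7.55
position: [0.5027, -0.3014, 0.2355]
tcp_rot: [-1.569, -0.003, -1.269]
ft_force: [0.6, -0.8, -1.4]
grip_width: 0.235
```

```bash
cat > pin.py <<'E'
from h import *
s=bot.state();p=bot.camera_params('wrist');im,d=bot.grab_frame('wrist')
R=rot(s['tcp_rot']);T=s['position'];print(T,s['tcp_rot'],s['ft_force'],s['grip_width'],s['time_s'])
cv2.imwrite('pics/pin.png',im)
rs=bot.cut_out('gudgeon_pin','wrist')
for r in rs[:3]:
    v,u=np.nonzero(r['mask']);
    P=np.array([px2w(p,a,b,d=d[b,a]) for a,b in zip(u,v) if d[b,a]>0])
    Q=(P-T)@R
    print(np.round(r['box']),round(r['score'],2),'tool y range',np.percentile(Q[:,1],[1,5,50,95,99]).round(4))
    top=Q[:,1]<np.percentile(Q[:,1],2)+.004
    c=cv2.minEnclosingCircle((Q[top][:,[0,2]]*1000).astype(np.float32));print('top circle tool x,z mm',c,top.sum())
    for lo in np.arange(-.02,.045,.01):
        k=(Q[:,1]>lo)&(Q[:,1]<lo+.01)
        if k.sum()>8: print(round(lo,3),k.sum(),'x',np.percentile(Q[k,0],[2,98]).round(4),'z',np.percentile(Q[k,2],[2,98]).round(4))
E
python3 pin.py; python3 -c "
import cv2;a=cv2.imread('pics/pin.png');cv2.imwrite('pics/pinb.png',cv2.resize(a[180:340,150:360],None,fx=3.7,fy=3.7,interpolation=2))"
```

```text
[ 0.50269894 -0.30135891  0.23550348] [-1.56886508 -0.0031994  -1.26872791] [ 0.63618569 -0.79906286 -1.37984383] 0.23543120055857375 7.55
[233. 202. 282. 293.] 0.75 tool y range [-0.0204 -0.0199 -0.0103  0.0339  0.1264]
top circle tool x,z mm ((-1.499961495399475, 0.473077654838562), 11.529064178466797) 1210
-0.02 1392 x [-0.0124  0.0082] z [-0.0091  0.0101]
-0.01 395 x [-0.0126 -0.006 ] z [-0.0094  0.01  ]
0.0 326 x [-0.0126 -0.0058] z [-0.0093  0.0098]
0.01 276 x [-0.0126 -0.0027] z [-0.0105  0.0099]
0.02 233 x [-0.0126 -0.0033] z [-0.0107  0.0091]
0.03 199 x [-0.0127 -0.0038] z [-0.0111  0.0085]
[214. 220. 235. 245.] 0.73 tool y range [-0.0038  0.1757  0.204   0.2333  0.2365]
top circle tool x,z mm ((-9.696640014648438, -14.446596145629883), 1.6208205223083496) 9
-0.01 9 x [-0.0104 -0.0096] z [-0.016  -0.0129]
[315. 173. 348. 210.] 0.69 tool y range [0.1748 0.1755 0.1861 0.2289 0.2335]
top circle tool x,z mm ((34.92137908935547, 83.47557067871094), 11.345999717712402) 218
```

View pics/pinb.png

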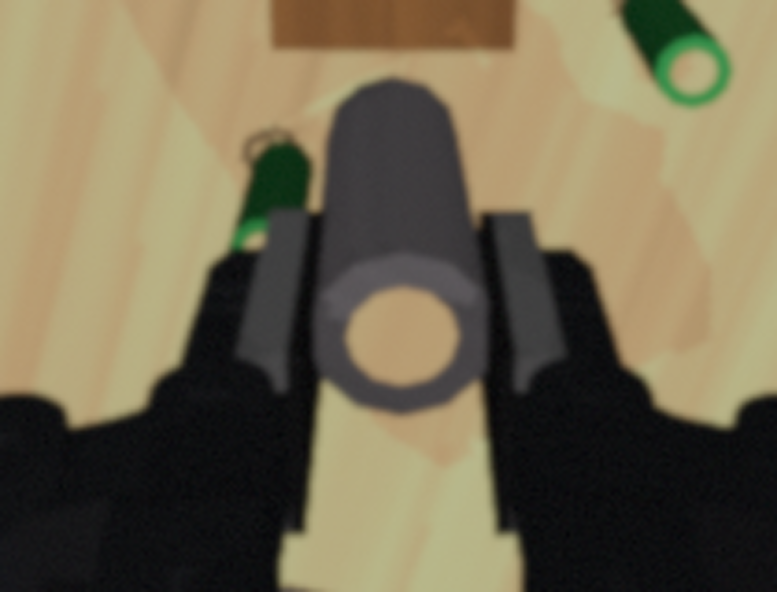

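Measured in the hand, the pin's axis is about 1.5 mm to tool -x and its lower end 40 mm below the TCP. Next I turn 90° and go above the nozzle.

Call:
{"method": "carry_out", "body": {
  "plan": [
    {"x": 0, "y": 0, "z": 0, "yaw": -0.143, "grip": -1},
    {"x": 0, "y": 0, "z": 0, "yaw": -0.143, "grip": -1},
    {"x": 0, "y": 0, "z": 0, "yaw": -0.143, "grip": -1},
    {"x": 0, "y": 0, "z": 0, "yaw": -0.143, "grip": -1},
    {"x": 0, "y": 0, "z": 0, "yaw": -0.143, "grip": -1},
    {"x": 0, "y": 0, "z": 0, "yaw": -0.143, "grip": -1},
    {"x": 0, "y": 0, "z": 0, "yaw": -0.143, "grip": -1},
    {"x": 0, "y": 0, "z": 0, "yaw": -0.143, "grip": -1},
    {"x": 0, "y": 0, "z": 0, "yaw": -0.143, "grip": -1},
    {"x": 0, "y": 0, "z": 0, "yaw": -0.143, "grip": -1},
    {"x": 0, "y": 0, "z": 0, "yaw": -0.143, "grip": -1},
    {"x": 0, "y": 0, "z": 0, "yaw": 0, "grip": -1}
  ]
}}

```text
time_s: 8.85
position: [0.5011, -0.3, 0.2308]
tcp_rot: [-1.567, 0.002, 0.305]
ft_force: [0.2, 0.9, -1.8]
grip_width: 0.235
```

Call:
{"method": "carry_out", "body": {
  "plan": [
    {"x": 0.0132, "y": 0, "z": 0.036, "yaw": 0, "grip": -1},
    {"x": 0.0132, "y": 0, "z": 0.036, "yaw": 0, "grip": -1},
    {"x": 0.0132, "y": 0, "z": 0.036, "yaw": 0, "grip": -1},
    {"x": 0.0132, "y": 0, "z": 0.036, "yaw": 0, "grip": -1},
    {"x": 0.0132, "y": 0, "z": 0.036, "yaw": 0, "grip": -1},
    {"x": 0.0132, "y": 0, "z": 0.036, "yaw": 0, "grip": -1},
    {"x": 0.0132, "y": 0, "z": 0.036, "yaw": 0, "grip": -1},
    {"x": 0.0132, "y": 0, "z": 0.036, "yaw": 0, "grip": -1},
    {"x": 0.0132, "y": 0, "z": 0.036, "yaw": 0, "grip": -1},
    {"x": 0.0132, "y": 0, "z": 0.036, "yaw": 0, "grip": -1},
    {"x": 0.0132, "y": 0, "z": 0.035, "yaw": 0, "grip": -1},
    {"x": 0, "y": 0, "z": 0, "yaw": 0, "grip": -1}
  ]
}}

```text
time_s: 10.05
position: [0.521, 0.1234, 0.2318]
tcp_rot: [-1.568, 0.002, 0.305]
ft_force: [0.7, -1.2, -1.1]
grip_width: 0.235
```

```bash
python3 pin.py
python3 - <<'E'
from h import *
s=bot.state();p=bot.camera_params('wrist')
im=cv2.imread('pics/pin.png')
c=np.array([.5198,.1275]);a=.3026;X=np.array([np.cos(a),np.sin(a)]);Y=np.array([-np.sin(a),np.cos(a)])
print('tcp in box',[(s['position'][:2]-c)@X,(s['position'][:2]-c)@Y])
for x,y in [(-26,-85),(-26,85),(34,-85),(34,85),(-90,-125),(-90,125)]:
    q=c+X*x/1000+Y*y/1000; u=w2px(p,[*q,.16]);print(x,y,np.round(np.array(u)*800/512,1)); cv2.circle(im,(int(round(u[0])),int(round(u[1]))),2,(0,0,255),1)
cv2.imwrite('pics/w4.png',cv2.resize(im,(800,600),interpolation=cv2.INTER_CUBIC))
E
```

```text
[0.52104096 0.12336057 0.23182618] [-1.56839163  0.00206938  0.30549932] [ 0.68933159 -1.18555777 -1.09052549] 0.23512504748217428 10.05
[233. 202. 283. 295.] 0.83 tool y range [-0.0205 -0.02   -0.0103  0.0342  0.0401]
top circle tool x,z mm ((-1.7389490604400635, -1.0658721923828125), 11.383452415466309) 1193
-0.02 1323 x [-0.0125  0.008 ] z [-0.0102  0.0085]
-0.01 373 x [-0.0126 -0.0069] z [-0.0103  0.0082]
0.0 321 x [-0.0128 -0.0057] z [-0.0108  0.0083]
0.01 276 x [-0.0127 -0.0045] z [-0.0115  0.008 ]
0.02 235 x [-0.0127 -0.0039] z [-0.0121  0.0077]
0.03 204 x [-0.0127 -0.0029] z [-0.0127  0.0075]
0.04 10 x [-0.0119 -0.0072] z [-0.0108  0.0069]
tcp in box [np.float64(-0.000664837429526313), np.float64(-0.007776804964192591)]
-26 -85 [227. 261.]
-26 85 [618.  261.6]
34 -85 [240.3 385.2]
34 85 [601.2 385.6]
-90 -125 [109.1 103.4]
-90 125 [740.  104.6]
```

View pics/w4.png

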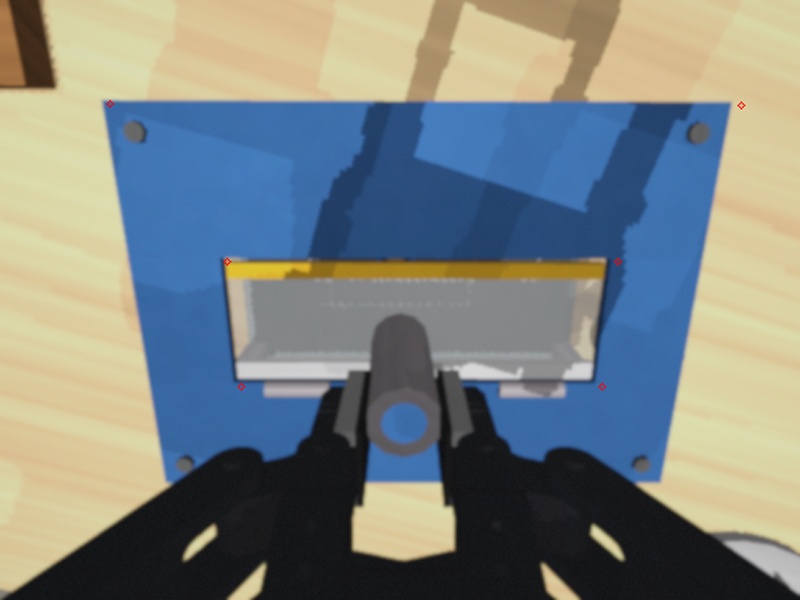

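```bash
cat > look.py <<'E'
from h import *
import sys
s=bot.state();p=bot.camera_params('wrist')
im,d=bot.grab_frame('wrist')
c=np.array([.5198,.1275]);a=.3026;X=np.array([np.cos(a),np.sin(a)]);Y=np.array([-np.sin(a),np.cos(a)])
print('tcp in box',((s['position'][:2]-c)@X).round(4),((s['position'][:2]-c)@Y).round(4),s['position'],s['tcp_rot'],s['ft_force'],s['time_s'])
for x,y in [(-26,-85),(-26,85),(34,-85),(34,85),(-90,-125),(-90,125)]:
    q=c+X*x/1000+Y*y/1000; u=w2px(p,[*q,.16]);print(x,y,np.round(np.array(u)*800/512,1)); cv2.circle(im,(int(round(u[0])),int(round(u[1]))),2,(0,0,255),1)
k=(d>0);vv,uu=np.nonzero(k)
hsv=cv2.cvtColor(im,cv2.COLOR_BGR2HSV);m=cv2.inRange(hsv,(105,120,40),(125,255,255))>0
vv,uu=np.nonzero(m&(d>0));P=np.array([px2w(p,u,v,d=d[v,u]) for u,v in zip(uu,vv)])
P=P[(P[:,2]>.13)&(P[:,2]<.2)];r=cv2.minAreaRect((P[:,:2]*1000).astype(np.float32));print('lid',np.median(P[:,2]),r)
cv2.imwrite(sys.argv[1],cv2.resize(im,(800,600),interpolation=cv2.INTER_CUBIC))
E
python3 look.py pics/w5.png
```

```text
tcp in box -0.0007 -0.0078 [0.52148288 0.11987841 0.23201953] [-1.57063135  0.00242071  0.30355025] [-0.07212042  0.07500214 -0.68480404] 10.15
-26 -85 [227. 261.]
-26 85 [618.  261.6]
34 -85 [240.3 385.2]
34 85 [601.2 385.6]
-90 -125 [109.1 103.4]
-90 125 [740.  104.6]
lid 0.15943990483695905 ((518.9266357421875, 127.75422668457031), (178.2761993408203, 249.5497283935547), 17.415983200073242)
```

View pics/w5.png

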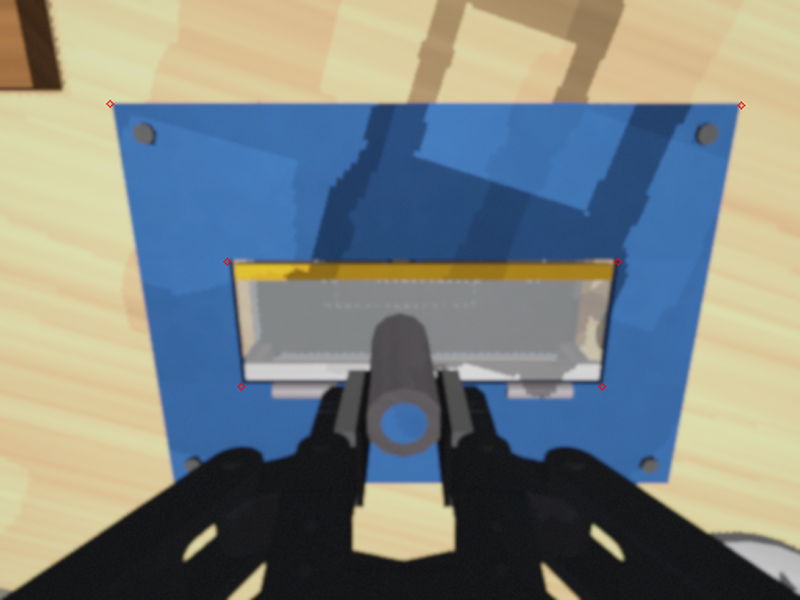

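Call:
{"method": "carry_out", "body": {
  "plan": [
    {"x": 0.0022, "y": 0, "z": -0.0015, "yaw": 0, "grip": -1},
    {"x": 0, "y": 0.01, "z": 0, "yaw": 0, "grip": -1},
    {"x": 0, "y": 0.01, "z": 0, "yaw": 0, "grip": -1},
    {"x": 0, "y": 0.01, "z": 0, "yaw": 0, "grip": -1},
    {"x": 0, "y": 0.01, "z": 0, "yaw": 0, "grip": -1},
    {"x": 0, "y": 0.01, "z": 0, "yaw": 0, "grip": -1},
    {"x": 0, "y": 0.01, "z": 0, "yaw": 0, "grip": -1},
    {"x": 0, "y": 0, "z": 0, "yaw": 0, "grip": -1}
  ]
}}

```text
time_s: 11.0
position: [0.5232, 0.1187, 0.1711]
tcp_rot: [-1.57, 0.004, 0.304]
ft_force: [-1.8, -0.3, -0.2]
grip_width: 0.234
```

Call:
{"method": "carry_out", "body": {
  "plan": [
    {"x": 0, "y": 0.01, "z": 0, "yaw": 0, "grip": -1},
    {"x": 0, "y": 0.01, "z": 0, "yaw": 0, "grip": -1},
    {"x": 0, "y": 0.01, "z": 0, "yaw": 0, "grip": -1},
    {"x": 0, "y": 0, "z": 0, "yaw": 0, "grip": -1},
    {"x": 0, "y": 0, "z": 0, "yaw": 0, "grip": -1}
  ]
}}

```text
time_s: 11.5
position: [0.5236, 0.1187, 0.142]
tcp_rot: [-1.57, 0.003, 0.304]
ft_force: [-3.4, -0.6, -2.7]
grip_width: 0.234
```

```bash
python3 look.py pics/w6.png
```

```text
tcp in box 0.001 -0.0095 [0.52362602 0.11871673 0.14203879] [-1.56988801  0.00310732  0.3042102 ] [-3.38462633 -0.61843405 -2.74185358] 11.5
-26 -85 [120.4 335.1]
-26 85 [763.3 336.2]
34 -85 [153.9 520.9]
34 85 [719.5 521.5]
-90 -125 [-104.8   70.8]
-90 125 [1001.7   73.9]
lid 0.15938366470652865 ((509.14813232421875, 119.51710510253906), (156.30877685546875, 240.91775512695312), 17.450878143310547)
```

View pics/w6.png

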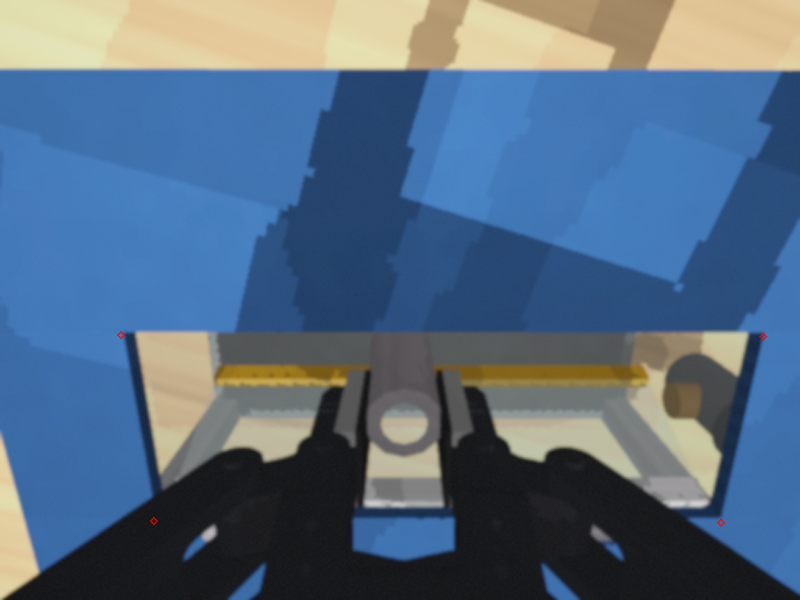

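Call:
{"method": "carry_out", "body": {
  "plan": [
    {"x": 0.0006, "y": 0.006, "z": 0, "yaw": 0, "grip": -1},
    {"x": 0, "y": 0.006, "z": 0, "yaw": 0, "grip": -1},
    {"x": 0, "y": 0.004, "z": 0, "yaw": 0, "grip": -1},
    {"x": 0, "y": 0.002, "z": 0, "yaw": 0, "grip": -1},
    {"x": 0, "y": 0, "z": 0, "yaw": 0, "grip": -1}
  ]
}}

```text
time_s: 12.05
position: [0.5251, 0.1189, 0.1248]
tcp_rot: [-1.571, 0.001, 0.304]
ft_force: [-2.1, -1.0, -2.7]
grip_width: 0.235
```

Call:
{"method": "carry_out", "body": {
  "plan": [
    {"x": 0, "y": 0.002, "z": 0, "yaw": 0, "grip": -1},
    {"x": 0, "y": 0.002, "z": 0, "yaw": 0, "grip": -1},
    {"x": 0, "y": 0.002, "z": 0, "yaw": 0, "grip": -1},
    {"x": 0, "y": 0, "z": 0, "yaw": 0, "grip": -1}
  ]
}}

```text
time_s: 12.45
position: [0.5252, 0.1189, 0.119]
tcp_rot: [-1.571, 0.0, 0.304]
ft_force: [-1.8, -0.4, -1.3]
grip_width: 0.24
```

Call:
{"method": "carry_out", "body": {
  "plan": [
    {"x": 0, "y": 0.002, "z": 0, "yaw": 0, "grip": -1},
    {"x": 0, "y": 0.002, "z": 0, "yaw": 0, "grip": -1},
    {"x": 0, "y": 0, "z": 0, "yaw": 0, "grip": -1}
  ]
}}

```text
time_s: 12.75
position: [0.5251, 0.119, 0.115]
tcp_rot: [-1.57, 0.001, 0.304]
ft_force: [-2.3, -0.3, -0.8]
grip_width: 0.236
```

Call:
{"method": "carry_out", "body": {
  "plan": [
    {"x": 0, "y": 0.002, "z": 0, "yaw": 0, "grip": -1},
    {"x": 0, "y": 0.002, "z": 0, "yaw": 0, "grip": -1},
    {"x": 0, "y": 0.002, "z": 0, "yaw": 0, "grip": -1},
    {"x": 0, "y": 0, "z": 0, "yaw": 0, "grip": -1}
  ]
}}

```text
time_s: 13.15
position: [0.5247, 0.1193, 0.1087]
tcp_rot: [-1.57, 0.001, 0.304]
ft_force: [-3.3, 2.9, 0.0]
grip_width: 0.234
```

Call:
{"method": "carry_out", "body": {
  "plan": [
    {"x": -0.0004, "y": 0, "z": 0.0008, "yaw": 0, "grip": -1},
    {"x": 0, "y": 0.002, "z": 0, "yaw": 0, "grip": -1},
    {"x": 0, "y": 0.002, "z": 0, "yaw": 0, "grip": -1},
    {"x": 0, "y": 0, "z": 0, "yaw": 0, "grip": -1}
  ]
}}

```text
time_s: 13.55
position: [0.5247, 0.1195, 0.1051]
tcp_rot: [-1.571, 0.0, 0.304]
ft_force: [-3.2, 1.0, 0.5]
grip_width: 0.234
```

Call:
{"method": "carry_out", "body": {
  "plan": [
    {"x": 0, "y": 0, "z": 0.002, "yaw": 0, "grip": -1},
    {"x": 0, "y": 0, "z": 0, "yaw": 0, "grip": -1},
    {"x": 0, "y": 0, "z": 0, "yaw": 0, "grip": -1}
  ]
}}

```text
time_s: 13.85
position: [0.5243, 0.1209, 0.1052]
tcp_rot: [-1.572, -0.0, 0.304]
ft_force: [-1.0, -3.2, -0.8]
grip_width: 0.235
```

The pin is caught on both sides (the y force reversed from +2 to -3 N), so the bore is over the nozzle. I centre it and go on down to the sleeve.

Call:
{"method": "carry_out", "body": {
  "plan": [
    {"x": 0, "y": 0, "z": -0.001, "yaw": 0, "grip": -1},
    {"x": 0, "y": 0.002, "z": 0, "yaw": 0, "grip": -1},
    {"x": 0, "y": 0.002, "z": 0, "yaw": 0, "grip": -1},
    {"x": 0, "y": 0.002, "z": 0, "yaw": 0, "grip": -1},
    {"x": 0, "y": 0, "z": 0, "yaw": 0, "grip": -1}
  ]
}}

```text
time_s: 14.35
position: [0.5244, 0.1205, 0.0989]
tcp_rot: [-1.571, 0.0, 0.304]
ft_force: [-2.3, -0.6, -2.3]
grip_width: 0.235
```

Call:
{"method": "carry_out", "body": {
  "plan": [
    {"x": 0, "y": 0.001, "z": 0, "yaw": 0, "grip": -1},
    {"x": 0, "y": 0.001, "z": 0, "yaw": 0, "grip": -1},
    {"x": 0, "y": 0.001, "z": 0, "yaw": 0, "grip": -1},
    {"x": 0, "y": 0, "z": 0, "yaw": 0, "grip": -1}
  ]
}}

```text
time_s: 14.75
position: [0.5244, 0.1205, 0.0961]
tcp_rot: [-1.571, 0.0, 0.304]
ft_force: [-2.5, -1.4, -0.2]
grip_width: 0.237
```

Call:
{"method": "carry_out", "body": {
  "plan": [
    {"x": 0, "y": 0.001, "z": 0, "yaw": 0, "grip": -1},
    {"x": 0, "y": 0.001, "z": 0, "yaw": 0, "grip": -1},
    {"x": 0, "y": 0, "z": 0, "yaw": 0, "grip": -1}
  ]
}}

```text
time_s: 15.05
position: [0.5244, 0.1205, 0.0941]
tcp_rot: [-1.571, 0.0, 0.304]
ft_force: [-1.9, -0.8, -0.2]
grip_width: 0.237
```

Call:
{"method": "carry_out", "body": {
  "plan": [
    {"x": 0, "y": 0.001, "z": 0, "yaw": 0, "grip": -1},
    {"x": 0, "y": 0.001, "z": 0, "yaw": 0, "grip": -1},
    {"x": 0, "y": 0, "z": 0, "yaw": 0, "grip": -1}
  ]
}}

```text
time_s: 15.35
position: [0.5245, 0.1205, 0.0926]
tcp_rot: [-1.571, -0.0, 0.304]
ft_force: [-3.1, -1.0, 2.7]
grip_width: 0.232
```

Call:
{"method": "carry_out", "body": {
  "plan": [
    {"x": 0, "y": 0.001, "z": 0, "yaw": 0, "grip": -1},
    {"x": 0, "y": 0, "z": 0, "yaw": 0, "grip": -1}
  ]
}}

```text
time_s: 15.55
position: [0.5247, 0.1205, 0.0921]
tcp_rot: [-1.571, -0.0, 0.304]
ft_force: [-5.1, -2.1, 5.5]
grip_width: 0.232
```

```bash
python3 look.py pics/w7.png
python3 - <<'E'
from h import *
im,d=bot.grab_frame('scene');cv2.imwrite('pics/s7.png',cv2.resize(im[60:200,180:340],None,fx=5,fy=4.2,interpolation=cv2.INTER_CUBIC))
E
```

```text
tcp in box 0.0026 -0.0081 [0.52474446 0.12052362 0.09207646] [-1.57101508e+00 -4.36512910e-04  3.04295869e-01] [-5.08588588 -2.07938845  5.539828  ] 15.55
-26 -85 [-46.6 438.9]
-26 85 [958.1 440.9]
34 -85 [ 32.5 691.6]
34 85 [859.  692.8]
-90 -125 [-487.8   12.4]
-90 125 [1431.    17.8]
lid 0.15935768153141994 ((478.6720886230469, 91.34576416015625), (95.37106323242188, 149.9785614013672), 28.745649337768555)
```

View pics/s7.png

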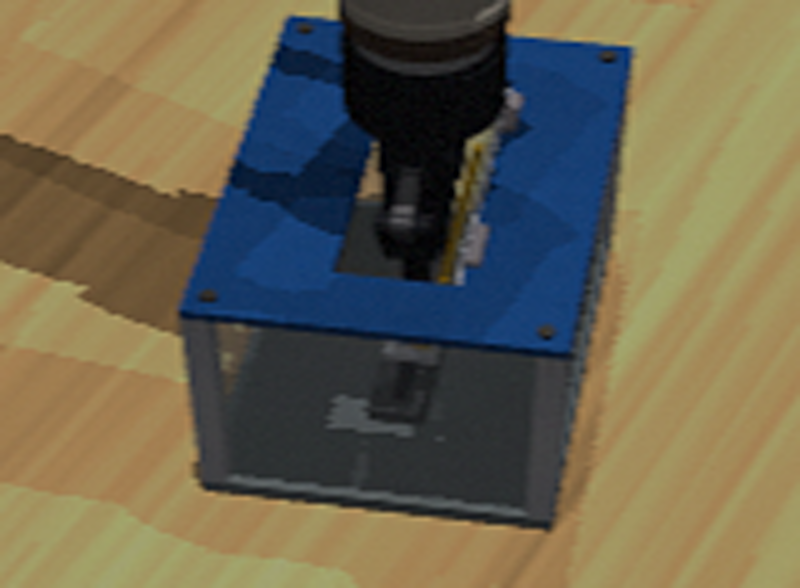

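View pics/w7.png

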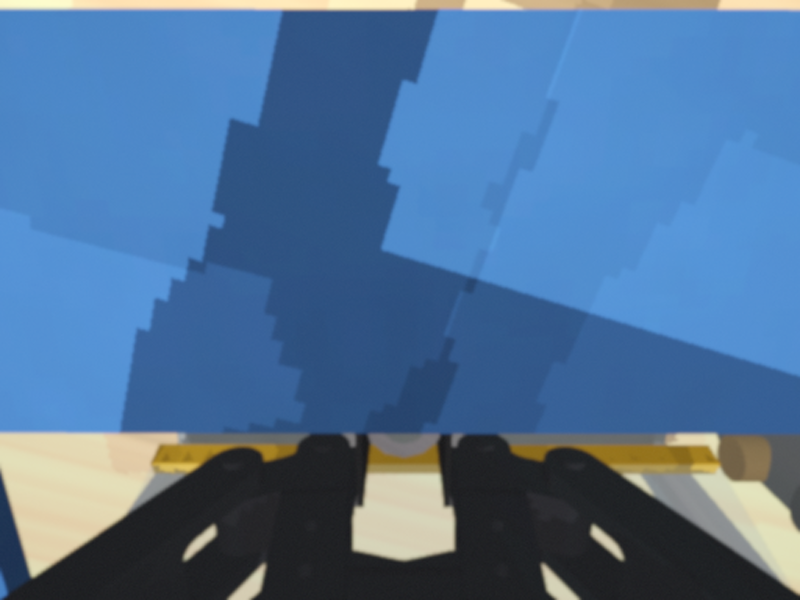

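The 5.5 N reaction with the pin's lower end at about 52 mm means it stands on the sleeve. I let go, rise just clear of the pin top with the fingers still in the opening, and close.

Call:
{"method": "carry_out", "body": {
  "plan": [
    {"x": 0, "y": -0.0005, "z": 0, "yaw": 0, "grip": -0.1},
    {"x": 0, "y": 0, "z": 0, "yaw": 0, "grip": -0.1},
    {"x": 0, "y": 0, "z": 0, "yaw": 0, "grip": -0.1},
    {"x": 0, "y": 0, "z": 0, "yaw": 0, "grip": -0.1}
  ]
}}

```text
time_s: 16.05
position: [0.5246, 0.1206, 0.0918]
tcp_rot: [-1.571, -0.0, 0.304]
ft_force: [-0.9, 0.7, 0.2]
grip_width: 0.45
```

Call:
{"method": "carry_out", "body": {
  "plan": [
    {"x": 0, "y": -0.006, "z": 0, "yaw": 0, "grip": -0.1},
    {"x": 0, "y": -0.006, "z": 0, "yaw": 0, "grip": -0.1},
    {"x": 0, "y": -0.007, "z": 0, "yaw": 0, "grip": -0.1},
    {"x": 0, "y": -0.007, "z": 0, "yaw": 0, "grip": -0.1},
    {"x": 0, "y": 0, "z": 0, "yaw": 0, "grip": -0.1}
  ]
}}

```text
time_s: 16.55
position: [0.5256, 0.1206, 0.1196]
tcp_rot: [-1.572, -0.003, 0.304]
ft_force: [-0.4, 0.1, 3.1]
grip_width: 0.451
```

```bash
python3 look.py pics/w8.png
```

```text
tcp in box 0.0035 -0.0083 [0.52562582 0.12058133 0.11960595] [-1.57162538 -0.00303575  0.30422208] [-0.41270954  0.06294454  3.08723492] 16.55
-26 -85 [ 58.8 364.3]
-26 85 [830.1 366.1]
34 -85 [107.4 576.5]
34 85 [768.5 578. ]
-90 -125 [-235.9   42.2]
-90 125 [1144.1   45.8]
lid 0.15936208050971057 ((500.1886901855469, 110.7296142578125), (133.9222412109375, 207.9455108642578), 17.42008399963379)
```

View pics/w8.png

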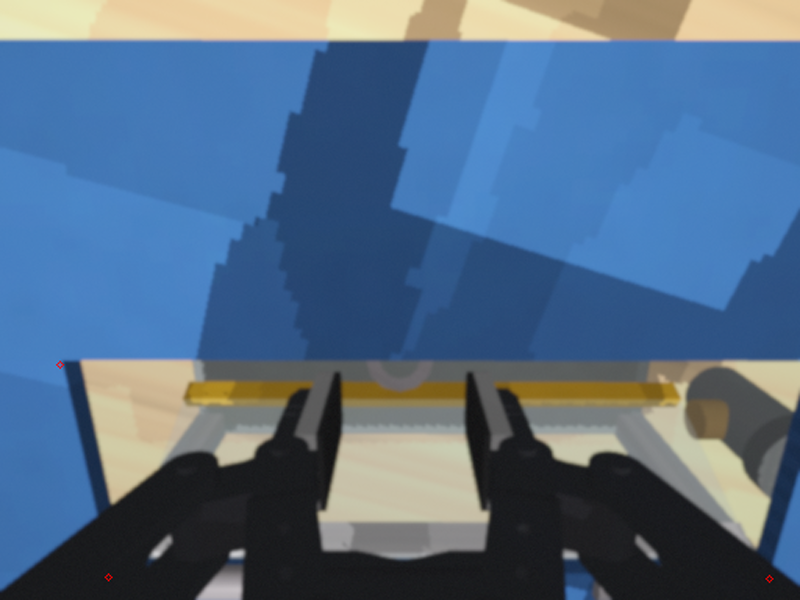

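Call:
{"method": "carry_out", "body": {
  "plan": [
    {"x": -0.0025, "y": 0, "z": 0, "yaw": 0, "grip": -1},
    {"x": 0, "y": 0, "z": 0, "yaw": 0, "grip": -1},
    {"x": 0, "y": 0, "z": 0, "yaw": 0, "grip": -1},
    {"x": 0, "y": 0, "z": 0, "yaw": 0, "grip": -1},
    {"x": 0, "y": 0, "z": 0, "yaw": 0, "grip": -1}
  ]
}}

```text
time_s: 17.1
position: [0.5219, 0.1198, 0.1176]
tcp_rot: [-1.571, 0.0, 0.304]
ft_force: [-1.2, -0.4, -0.1]
grip_width: 0.003
```

```bash
python3 look.py pics/w9.png
```

```text
tcp in box -0.0003 -0.008 [0.521948   0.11977616 0.11759317] [-1.57065229e+00  3.46208108e-04  3.04181607e-01] [-1.17057996 -0.42339126 -0.11714895] 17.1
-26 -85 [ 55.  383.3]
-26 85 [831.2 384.7]
34 -85 [104.  594.8]
34 85 [769.7 595.7]
-90 -125 [-241.9   62.7]
-90 125 [1145.7   66.4]
lid 0.1593630835070809 ((496.60272216796875, 109.853759765625), (126.55220031738281, 206.58560180664062), 17.57418441772461)
```

View pics/w9.png

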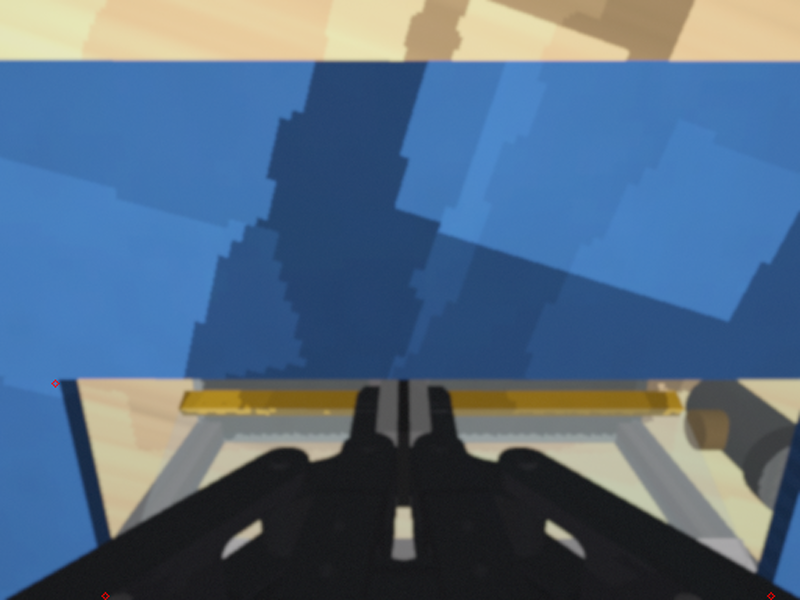

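Call:
{"method": "carry_out", "body": {
  "plan": [
    {"x": 0, "y": 0.002, "z": 0, "yaw": 0, "grip": -1},
    {"x": 0, "y": 0.002, "z": 0, "yaw": 0, "grip": -1},
    {"x": 0, "y": 0.002, "z": 0, "yaw": 0, "grip": -1},
    {"x": 0, "y": 0.002, "z": 0, "yaw": 0, "grip": -1},
    {"x": 0, "y": 0, "z": 0, "yaw": 0, "grip": -1}
  ]
}}

```text
time_s: 17.65
position: [0.5233, 0.1198, 0.1107]
tcp_rot: [-1.572, -0.003, 0.304]
ft_force: [0.9, 0.4, 4.6]
grip_width: 0.003
```

Call:
{"method": "carry_out", "body": {
  "plan": [
    {"x": 0, "y": 0.002, "z": 0, "yaw": 0, "grip": -1},
    {"x": 0, "y": 0.002, "z": 0, "yaw": 0, "grip": -1},
    {"x": 0, "y": 0.002, "z": 0, "yaw": 0, "grip": -1},
    {"x": 0, "y": 0, "z": 0, "yaw": 0, "grip": -1}
  ]
}}

```text
time_s: 18.05
position: [0.5234, 0.1198, 0.1048]
tcp_rot: [-1.572, -0.003, 0.304]
ft_force: [-0.1, 0.2, 5.8]
grip_width: 0.001
```

Call:
{"method": "carry_out", "body": {
  "plan": [
    {"x": 0, "y": 0.002, "z": 0, "yaw": 0, "grip": -1},
    {"x": 0, "y": 0.002, "z": 0, "yaw": 0, "grip": -1},
    {"x": 0, "y": 0.001, "z": 0, "yaw": 0, "grip": -1},
    {"x": 0, "y": 0, "z": 0, "yaw": 0, "grip": -1}
  ]
}}

```text
time_s: 18.45
position: [0.5233, 0.1198, 0.0997]
tcp_rot: [-1.572, -0.003, 0.304]
ft_force: [-0.5, -0.0, 4.6]
grip_width: -0.002
```

The steady drag of about 6 N is the O-ring. About 6 mm to go.

Call:
{"method": "carry_out", "body": {
  "plan": [
    {"x": 0, "y": 0.002, "z": 0, "yaw": 0, "grip": -1},
    {"x": 0, "y": 0.002, "z": 0, "yaw": 0, "grip": -1},
    {"x": 0, "y": 0.001, "z": 0, "yaw": 0, "grip": -1},
    {"x": 0, "y": 0, "z": 0, "yaw": 0, "grip": -1}
  ]
}}

```text
time_s: 18.85
position: [0.5235, 0.1199, 0.0948]
tcp_rot: [-1.572, -0.003, 0.304]
ft_force: [0.5, 1.2, 3.6]
grip_width: -0.002
```

Call:
{"method": "carry_out", "body": {
  "plan": [
    {"x": 0, "y": 0.001, "z": 0, "yaw": 0, "grip": -1},
    {"x": 0, "y": 0, "z": 0, "yaw": 0, "grip": -1}
  ]
}}

```text
time_s: 19.05
position: [0.5241, 0.12, 0.0945]
tcp_rot: [-1.572, -0.005, 0.304]
ft_force: [0.6, 0.8, 8.3]
grip_width: -0.003
```

Call:
{"method": "carry_out", "body": {
  "plan": [
    {"x": 0, "y": 0.001, "z": 0, "yaw": 0, "grip": -1},
    {"x": 0, "y": 0, "z": 0, "yaw": 0, "grip": -1}
  ]
}}

```text
time_s: 19.25
position: [0.5248, 0.1201, 0.0942]
tcp_rot: [-1.572, -0.006, 0.304]
ft_force: [0.7, 1.9, 9.9]
grip_width: -0.001
```

Call:
{"method": "carry_out", "body": {
  "plan": [
    {"x": 0, "y": 0.0005, "z": 0, "yaw": 0, "grip": -1},
    {"x": 0, "y": 0, "z": 0, "yaw": 0, "grip": -1}
  ]
}}

```text
time_s: 19.45
position: [0.5251, 0.1202, 0.0941]
tcp_rot: [-1.572, -0.007, 0.304]
ft_force: [1.1, 1.6, 11.0]
grip_width: -0.004
```

Call:
{"method": "carry_out", "body": {
  "plan": [
    {"x": 0, "y": 0.0015, "z": 0, "yaw": 0, "grip": -1},
    {"x": 0, "y": 0, "z": 0, "yaw": 0, "grip": -1},
    {"x": 0, "y": 0, "z": 0, "yaw": 0, "grip": -1}
  ]
}}

```text
time_s: 19.75
position: [0.5262, 0.1204, 0.0938]
tcp_rot: [-1.572, -0.01, 0.304]
ft_force: [0.8, 2.8, 14.7]
grip_width: -0.001
```

It stops firmly at 94 mm under 15 N. I draw the fingers out.

Call:
{"method": "carry_out", "body": {
  "plan": [
    {"x": 0, "y": -0.004, "z": 0, "yaw": 0, "grip": -1},
    {"x": 0, "y": -0.006, "z": 0, "yaw": 0, "grip": -1},
    {"x": 0, "y": -0.01, "z": 0, "yaw": 0, "grip": -1},
    {"x": 0, "y": -0.015, "z": 0, "yaw": 0, "grip": -1},
    {"x": 0, "y": -0.015, "z": 0, "yaw": 0, "grip": -1},
    {"x": 0, "y": -0.02, "z": 0, "yaw": 0, "grip": -1},
    {"x": 0, "y": -0.02, "z": 0, "yaw": 0, "grip": -1},
    {"x": 0, "y": -0.03, "z": 0, "yaw": 0, "grip": -1},
    {"x": 0.01, "y": -0.03, "z": 0, "yaw": 0, "grip": -1},
    {"x": 0.02, "y": 0, "z": 0, "yaw": 0, "grip": -1},
    {"x": 0, "y": 0, "z": 0, "yaw": 0, "grip": -1},
    {"x": 0, "y": 0, "z": 0, "yaw": 0, "grip": -1}
  ]
}}

```text
time_s: 20.95
position: [0.5502, 0.1287, 0.2396]
tcp_rot: [-1.571, 0.001, 0.304]
ft_force: [-0.3, 0.4, -1.3]
grip_width: 0.0
```

```bash
python3 look.py pics/w10.png
python3 - <<'E'
from h import *
im,d=bot.grab_frame('scene');cv2.imwrite('pics/s10.png',cv2.resize(im[60:320,120:340],None,fx=2.3,fy=2.3,interpolation=cv2.INTER_CUBIC))
E
```

```text
tcp in box 0.0294 -0.0079 [0.55022212 0.12871983 0.23957588] [-1.57053133e+00  9.41339883e-04  3.04383502e-01] [-0.27306012  0.415843   -1.31668986] 20.95
-26 -85 [225.8 188.4]
-26 85 [620.4 189.4]
34 -85 [239.2 319.3]
34 85 [603.2 320.1]
-90 -125 [106.5  21.8]
-90 125 [744.3  23.8]
lid 0.15942041686489877 ((518.558837890625, 127.52304077148438), (178.23976135253906, 249.0768280029297), 17.466014862060547)
```

View pics/w10.png

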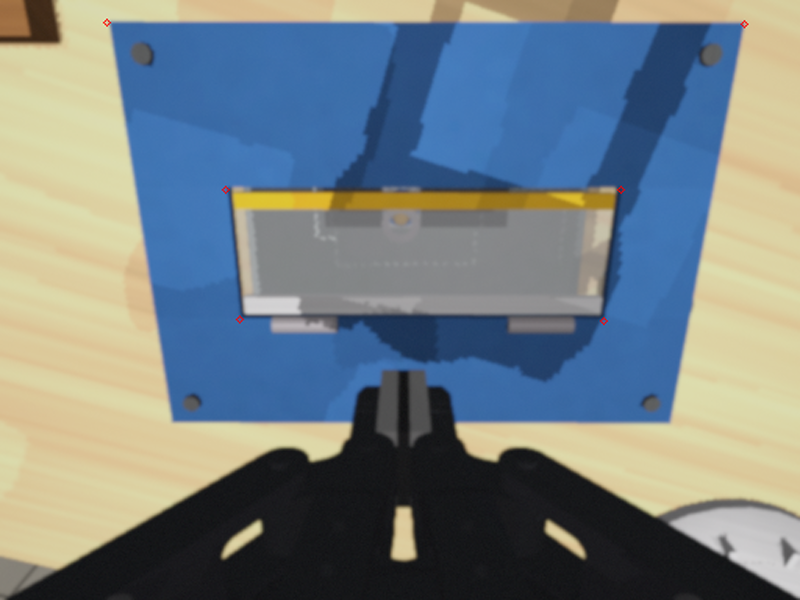

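View pics/s10.png

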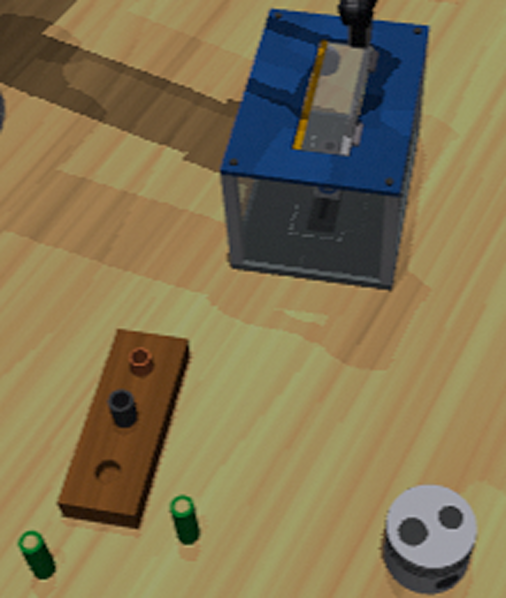

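```bash
python3 -c "
import cv2;a=cv2.imread('pics/w10.png');cv2.imwrite('pics/w10c.png',cv2.resize(a[170:260,340:460],None,fx=6,fy=6,interpolation=2))"
```

```text
(no output)
```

View pics/w10c.png

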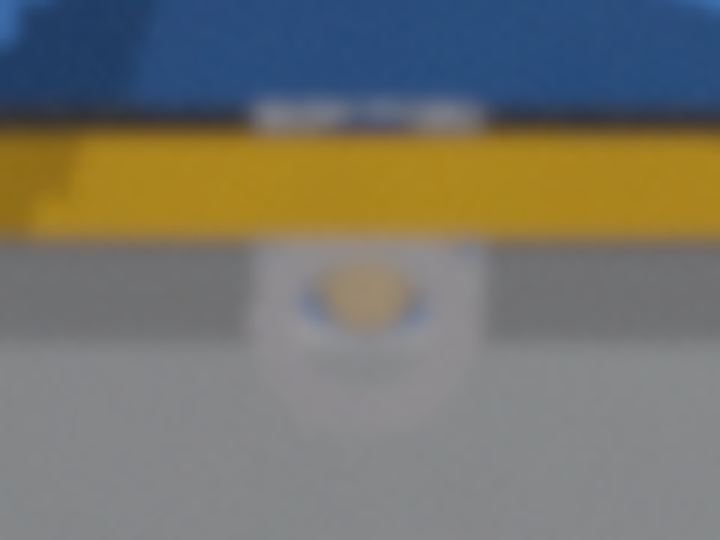

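The crop shows the steel ring around the brass nozzle, centred at about (400,220), with the flap shut over it. I hand the job in.

```bash
python3 -c "
from plant import bot
print(bot.job_done())"
```

```text
the job is handed in; nothing more can be done
None
```

The steel gudgeon pin is home over the air nozzle with the valve sleeve pushed down, and the flap has swung shut over it. I handed the job in at about 21 s of the 72 s allowed.

- **Finding the nozzle:** I saw it through the clear flap at about y = -10 mm in the box. The side force on the pin then reversed from about +2 to -3 N when I shifted it 2 mm sideways, so the bore was over the nozzle.
- **Seating:** I let go once the pin stood on the sleeve (lower end at about 52 mm, 5.5 N). I then pushed its top with closed fingertips against a steady drag of about 4 to 6 N. It stopped firmly with its top at 94 mm under about 15 N, the highest push on it in any reading.
- **Last checks:** After I drew the fingers out, the pictures showed the flap level and shut, with the pin's ring around the nozzle. The bush, socket, piston and both green tubes stood where they were, and the wrist force was near zero. No check failed.
- **Small disagreements:** The cameras differed by 1 to 4 mm on positions, and feeling put the nozzle about 1.5 mm from where I saw it. Both were corrected by feel.

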